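# Gauge the bore of a printed bearing housing

### The job

Check the bore of the white printed bearing housing in the vice with the larger of the two plug gauges on the rack: push its go end (the longer, thinner one) fully home, until the end of the handle meets the housing, and draw it out again. Then offer its no-go end (the short, fat one) squarely to the mouth of the bore and press lightly for a moment to confirm that it will not enter; never force the gauge. Finally put the gauge back in its own place on the rack, and leave everything else where it is.

Things in the scene. Friction and masses are not known exactly. Their poses are not given: they have to be found in the camera images.
- gauge: Larger plug gauge, 160 mm long, about 0.34 kg, level in either pair of rack notches. Black hexagonal handle 100 mm long, 34 mm across flats, 39 across corners, a corner down: two upright flats to grip from above. Origin: middle of the handle, on its axis, 65 mm above the table. y along the gauge to its go end, x across the flats, z up. Balances 12 mm from the origin toward +y.
- go_mid (a point): Point on the gauge's axis at half the length of its steel GO end, 70 mm from the gauge's origin along its +y; axes as the gauge's. The go end is 25 mm in diameter and 40 mm long (y = 50 to 90 mm), its last 6 mm tapering to 19 mm.
- nogo_face (a point): Centre of the flat end face of the steel NO-GO end, 70 mm from the gauge's origin along its -y; axes as the gauge's. The no-go end is 30 mm in diameter and 20 mm long (y = -50 to -70 mm).
- housing: White printed bearing housing, fixed in the vice: a round eye 54 mm in diameter and 40 mm long on a foot 50 mm wide, with a level bore of 26 mm right through. Origin: middle of the bore, 118 mm above the table. y along the bore, its two faces at y = +20 and -20 mm, z up; either face may be used. A small boss on the eye's top reaches 149 mm above the table.
- bore (a point): Middle of the bore, the same point as the housing's origin. With the go end fully home, go_mid lies here and the handle's end bears on the housing's face.
- mouth_a (a point): Centre of the bore's mouth in the housing's +y face (20 mm from its origin).
- mouth_b (a point): Centre of the bore's mouth in the housing's -y face (20 mm from its origin).
- vise: Blue-grey cast-iron machine vice, fixed, to the robot's left or right. Origin under the middle of its base, below the bore; y along its jaws and the bore; x along its screw, whose bar lies at -x (to 170 mm from the origin, 80 mm high). Base 210 x 148 mm; jaws 100 mm along y, tops 75 mm above the table.
- rack: Plywood rack, fixed, on the other side, 190 mm (x) by 100 mm (y), 58 mm high. Origin: middle of its underside. V-notched rails 12 mm thick at y = +34 and -34 mm, notches at x = +45 and -45 mm; the gauges lie along y across both rails. 56 mm of finger room between the rails, down to 10 mm above the table. Notch foot 45 mm above the table, sides at 30 degrees to fit the hexagon.
- small_gauge: Smaller plug gauge of the same kind (124 mm long, handle 24 mm across flats, 80 mm long) in the rack's other notches; not to be used or disturbed. Origin: the middle of its handle.
- boat: Red printed toy boat, 60 mm long, 46 mm high, bystander. Origin: middle of its underside.
- boat_blue: Blue printed toy boat, 60 mm long, 46 mm high, bystander. Origin: middle of its underside.
- caliper: Digital caliper lying flat, 230 mm long, 14 mm high, bystander. Origin: middle of its underside.
- gear: White printed gear wheel lying flat, 96 mm diameter, 18 mm high, bystander. Origin: middle of its underside.
- scraper: Print scraper, 200 mm long, lying flat, bystander. Origin: middle of its underside.
- driver: Screwdriver with a grey handle, 200 mm long, lying flat, bystander. Origin: middle of its underside.
- glue: White glue bottle, 32 mm diameter, 100 mm high, standing, bystander. Origin: middle of its underside.
Not all that is in view belongs to the job. What is shaped like the gauge but blue is not meant.

How it is judged:
By the outcome, as a careful person would: the job done as asked, in the order asked, and still so for the second after the job is handed in, with the robot touching nothing.
It also fails if it takes over 61 s, if anything falls off the work surface, if the arm or the gripper's body presses on something with over 40 N, if the wrist force passes 120 N, or if a joint passes its speed limit or range.

### The arm

A 7-joint arm with a two-finger parallel gripper is mounted at the origin on the work surface. World frame = base frame: x ahead of the robot, y to its left, z up, the work surface at z = 0. Lengths are in m, angles in rad, forces in N, time in s.
With the tool pointing down it reaches from about 0.4 to 0.9 m from the base axis. Payload 5.5 kg.
Tool frame: the origin (TCP) lies midway between the tips of the shut fingers; the grasp point (between the pads) lies 19 mm behind it (manip.grip_depth is the distance from the TCP to the grasp point, in m); z points along the fingers, y is the line along which they close (so a half turn about z gives the same grasp; the last joint's range is limited). The gripper opens to 92 mm and grips with 3 to 60 N. Pads are 19 mm wide; open, the fingers measure 130 mm over their backs; the gripper's body (75 mm by 190 mm) begins 47 mm behind the grasp point.
Start: joints at [0.263, 0.501, -0.427, 1.55, 0.221, 1.138, -0.21], TCP at [0.65, 0, 0.227] pointing down, gripper open.
Joint ranges: [-2.88, 2.88], [-0.31, 2.03], [-1.54, 1.56], [0.2, 2.42], [-1.41, 4.55], [0.19, 2.02], [-2.57, 2.57]. Speed limits (rad/s): [2.57, 2.57, 3.14, 3.14, 3.14, 3.14, 3.14].

### API

Orientations are given as a unit quaternion [x, y, z, w].
In Python, from bench import manip, effector, viewer gives the robot as it stands. Calls block until the motion is done:
- manip.move_pose(position, orientation): joint-space move of the TCP to a pose.
- manip.servo_line(position, ori=None, vel=0.15): straight line of the TCP; ori=None keeps the orientation; vel is the mean speed in m/s.
- manip.movej(angles): joint-space move.
- effector.open_jaws() and effector.close(f_grip=None): open the fingers fully, or close them until they stop; f_grip is the grip in N (None keeps the last).
- manip.sleep(seconds).
- manip.solve_ik(position, orientation): joint angles nearest the present ones, or None.
- viewer.get_image(name): name is "scene" or "side" or "wrist"; returns the picture (400x640x3 uint8, red, green, blue); there is no depth.
- viewer.get_calibration(name): a dict with "vfov" (degrees; the focal length in pixels is half the picture's height over the tangent of half this angle, whatever the lens; pixels are square), "cx", "cy" (the principal point, pixels), "eye" and "attitude" of the camera in the world. Camera axes: x right, y down, z forward; pixel columns grow to the right and rows downward; lengths in m; the calibration is good to about 2 mm. A picture is of the moment at which its call begins: read the wrist's pose just before it. get_calibration takes no time and is no camera call; for the wrist camera it gives the pose at the moment of the call.
A pose or a line that the arm cannot do raises manip.PlanningError and nothing moves.
- manip.hand_in(): hands the job in; it is judged then, once.
Readings, each from a call of its own:
- manip.current_clock(): time.
- manip.current_q(): joint angles.
- manip.current_joint_velocities(): joint speeds.
- manip.current_tau(): joint torques, N m.
- manip.current_tool_pos(): TCP position.
- manip.current_tcp_rot(): TCP orientation.
- manip.current_force(): force on the tool from outside, world axes, zero at the start.
- manip.current_wrist_torque(): the same for the moment, N m.
- manip.current_finger_gap(): finger opening in m.
- manip.current_gripper_force(): force on a finger pad.
Only numpy, scipy, OpenCV 4.12 (cv2) and the standard library are available. Lean on these libraries where they do the work, as an engineer would, in place of code of your own. Each camera call takes 0.05 s, during which the arm holds its last target. There are 200 camera calls.

## Working session

There is one attempt and no reset: what is moved stays moved. The work goes in short steps, each a Python script; the robot and the scene stay as the last script left them, time stands still between calls to the robot, and variables do not carry over. Pictures are saved under pics/ and viewed, at most 12 in all, crops included, and the job is handed in when it is done.

```bash
mkdir -p pics; ls; python3 - <<'E'
from bench import manip, effector, viewer
import cv2,numpy as np
for n in ["scene","side","wrist"]:
    c=viewer.get_calibration(n); print(n,{k:np.round(v,4).tolist() if not isinstance(v,str) else v for k,v in c.items()})
    im=viewer.get_image(n); cv2.imwrite(f"pics/{n}0.png",im[:,:,::-1])
print(manip.current_clock(),manip.current_tcp_rot(),manip.grip_depth)
E
```

```text
pics
scene {'vfov': 53.1601, 'cx': 320.1485, 'cy': 200.431, 'eye': [1.0117, -0.5783, 0.9062], 'attitude': [0.8865, 0.2939, -0.1187, -0.3372]}
side {'vfov': 42.6173, 'cx': 314.1915, 'cy': 203.0107, 'eye': [0.3202, 1.258, 1.176], 'attitude': [-0.0916, 0.9034, -0.4178, 0.0321]}
wrist {'vfov': 67.2669, 'cx': 319.8116, 'cy': 201.2307, 'eye': [0.6495, 0.0734, 0.3839], 'attitude': [0.9905, 0.0001, -0.0002, 0.1373]}
0.15 [ 7.07086335e-01  7.07126813e-01 -5.10487601e-04 -5.69564275e-04] 0.0188
```

View pics/scene0.png

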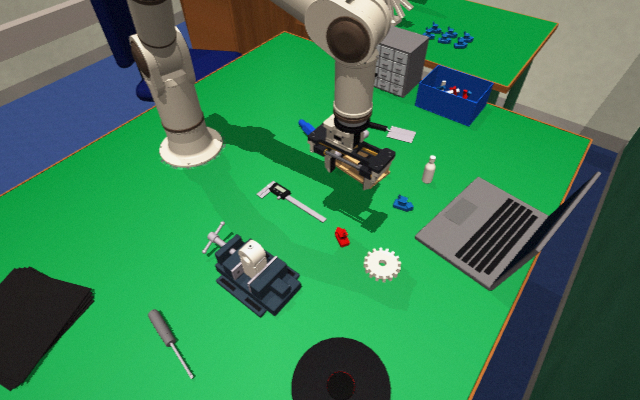

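View pics/side0.png

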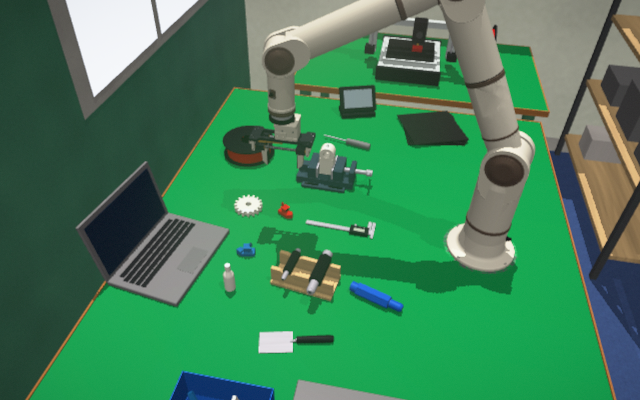

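The side view shows the rack (plywood) near (305,273) with two black-handled gauges: the candidate at (319,268) is longer and fatter, the one at (291,263) is smaller; the blue look-alike lies on the table at (376,296). The vice with the white housing is at (328,165). In the scene view the housing is at (253,255). I'll enlarge the rack and the housing.

```bash
cat > h.py <<'E'
from bench import manip, effector, viewer
import cv2,numpy as np
from scipy.spatial.transform import Rotation as R
def cal(n):
    c=viewer.get_calibration(n); f=200/np.tan(np.radians(c["vfov"])/2)
    return f,c["cx"],c["cy"],np.array(c["eye"]),R.from_quat(c["attitude"])
def ray(c,px):
    f,cx,cy,e,r=c; return r.apply([(px[0]-cx)/f,(px[1]-cy)/f,1.])
def plane(c,px,z):
    d=ray(c,px); return c[3]+d*(z-c[3][2])/d[2]
def proj(c,p):
    v=c[4].inv().apply(np.array(p)-c[3]); return np.array([c[1]+c[0]*v[0]/v[2],c[2]+c[0]*v[1]/v[2]])
def tri(ca,pa,cb,pb):
    da,db=ray(ca,pa),ray(cb,pb); s=np.linalg.lstsq(np.c_[da,-db],cb[3]-ca[3],rcond=None)[0]
    A,B=ca[3]+s[0]*da,cb[3]+s[1]*db; return (A+B)/2,np.linalg.norm(A-B)
def down(yaw): # tool z down, tool y (closing) at angle yaw from world x
    c,s=np.cos(yaw),np.sin(yaw); y=np.array([c,s,0]); z=np.array([0,0,-1.]); x=np.cross(y,z)
    return R.from_matrix(np.c_[x,y,z]).as_quat()
E
python3 - <<'E'
from h import *
a=cv2.imread("pics/side0.png"); 
L=cv2.resize(a[235:315,250:420],None,fx=4.7,fy=4.7,interpolation=cv2.INTER_CUBIC)
cv2.imwrite("pics/crop1.png",L[:,:800])
cs,cd=cal("scene"),cal("side")
for n,p,z in [("big",(319,268),.065),("small",(291,263),.06),("red",(285,211),.02)]: print(n,plane(cd,p,z))
print("eye",tri(cs,(253,252),cd,(328,158)))
E
```

```text
big [0.48075539 0.25860761 0.065     ]
small [0.56586133 0.25192137 0.06      ]
red [ 0.64885021 -0.01368894  0.02      ]
eye (array([ 0.54122631, -0.23850158,  0.10179587]), np.float64(0.002443899907512938))
```

View pics/crop1.png

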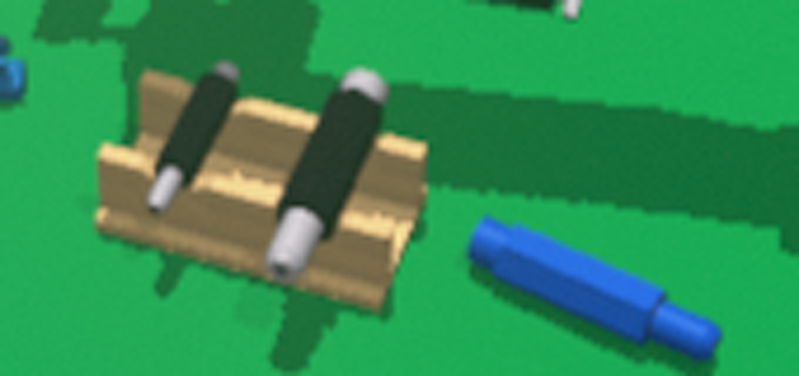

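The candidates are: the larger gauge at side (319,268), with a black handle about 1.3x longer and fatter, its steel go end towards the camera at (310,291) and its short fat no-go at (327,251); the smaller gauge at (291,263); and the blue look-alike at (376,296), excluded. The crop confirms (319,268). Next are close wrist views of the housing, then the rack.

```bash
python3 - <<'E'
from h import *
import pickle
C={}
for n,p in [("house",[.54,-.25,.32]),("rack",[.49,.22,.28])]:
    manip.move_pose(p,down(0)); manip.sleep(.3)
    C[n]=cal("wrist"); C[n+"im"]=viewer.get_image("wrist")
    cv2.imwrite(f"pics/w_{n}.png",C[n+"im"][:,:,::-1]); print(n,manip.current_tool_pos(),manip.current_q().round(2) if hasattr(manip.current_q(),'round') else manip.current_q(),manip.current_clock())
pickle.dump(C,open("C.pkl","wb"))
print("force",manip.current_force())
E
```

```text
house [ 0.54034125 -0.24912801  0.31964458] [ 0.7   0.32 -0.4   1.58  0.13  1.27  0.28] 1.6083
rack [0.49023987 0.21959109 0.27997778] [ 0.19  0.3  -0.8   1.76  0.23  1.17 -0.68] 3.6917
force [-0.3071992   0.84802017  0.25986741]
```

View pics/w_house.png

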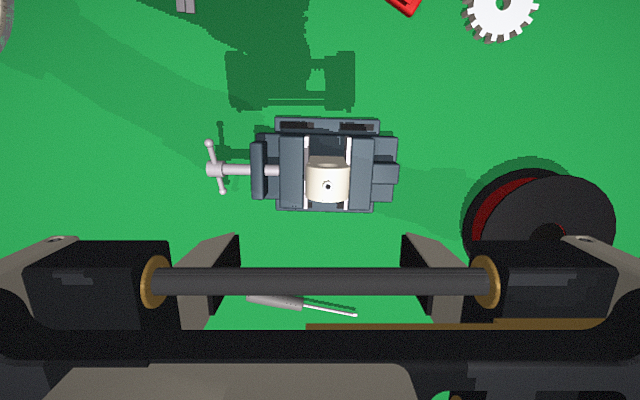

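View pics/w_rack.png

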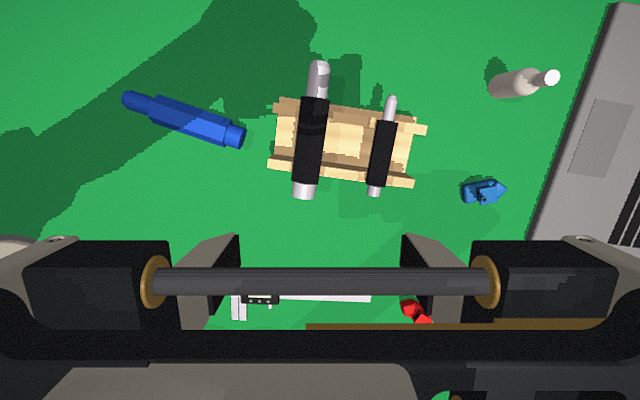

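The wrist housing view shows the eye with its boss at (327,184) and the vice with its screw bar to the left (-x). The wrist rack view shows the large gauge from (318,65), the go tip, to (303,197), the no-go face; the handle is centred near (310,140). Image up is world +y. I'll fit the handle by its dark mask and measure the housing.

```bash
python3 - <<'E'
from h import *
import pickle
C=pickle.load(open("C.pkl","rb"))
im=C["rackim"].astype(int); c=C["rack"]
m=np.zeros(im.shape[:2],np.uint8); m[90:195,275:345]=(im[90:195,275:345].max(2)<55)*255
m=cv2.morphologyEx(m,cv2.MORPH_OPEN,np.ones((5,5)))
cn=max(cv2.findContours(m,0,1)[0],key=cv2.contourArea); r=cv2.minAreaRect(cn); b=cv2.boxPoints(r)
print(r, b.round(1).tolist())
w=np.array([plane(c,p,.065)[:2] for p in b]); print("sides mm",np.linalg.norm(np.diff(w,axis=0),axis=1)*1e3)
ctr=w.mean(0); e=[w[i]-w[i-1] for i in range(4)]; l=max(e,key=np.linalg.norm); l=l*np.sign(l[1]); print("ctr",ctr,"yaw of axis-90",np.degrees(np.arctan2(-l[0],l[1])))
# steel tips on the axis
for n,p in (("go tip",(319,60)),("nogo",(303,199))): print(n,plane(c,p,.065))
# housing
im=C["houseim"].astype(int); c=C["house"]
s=im[150:215,295:365]; wm=((s.min(2)>150)*255).astype(np.uint8)
cn=max(cv2.findContours(wm,0,1)[0],key=cv2.contourArea); print("eye box",cv2.boundingRect(cn),cv2.minAreaRect(cn)); print("boss",plane(c,(327,184.5),.149), "eye", c[3])
cv2.imwrite("pics/h_crop.png",cv2.resize(C["houseim"][100:230,190:420,::-1],None,fx=3.4,fy=3.4,interpolation=cv2.INTER_CUBIC))
E
```

```text
((310.062744140625, 140.18540954589844), (28.27625846862793, 86.46138763427734), 6.76617431640625) [[290.8999938964844, 181.39999389648438], [301.1000061035156, 95.5999984741211], [329.20001220703125, 98.9000015258789], [319.0, 184.8000030517578]]
sides mm [103.79097901  33.17985831 104.08051109]
ctr [0.47859515 0.26285651] yaw of axis-90 -6.715866018808962
go tip [0.48988826 0.35453399 0.065     ]
nogo [0.46900015 0.19044881 0.065     ]
eye box (8, 17, 47, 43) ((31.06245994567871, 37.501556396484375), (45.135894775390625, 42.13682556152344), 1.4320961236953735)
boss [ 0.54872986 -0.24870115  0.149     ] eye [ 0.54022179 -0.17542951  0.47777414]
```

View pics/h_crop.png

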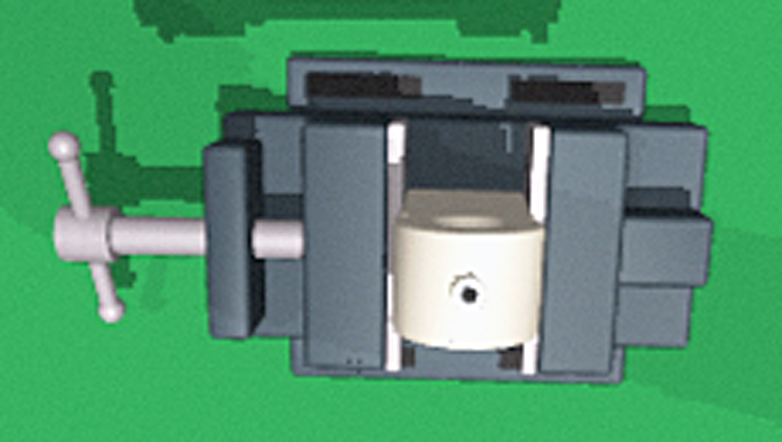

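The larger gauge's centre is at (0.478,0.262), its yaw is about -7°, and its measured width is 33 mm against 34 given, so it fits. The boss is at crop (467,292), which is (0.549,-0.249) in the world. Now I'll grasp and lift.

```bash
python3 - <<'E'
from h import *
import pickle
C=pickle.load(open("C.pkl","rb")); c=C["house"]
for n,a,b in [("LL",(305,125),(304,368)),("LR",(386,125),(385,370)),("RL",(550,128),(541,372)),("RR",(625,130),(617,372))]:
    A,B=[plane(c,(190+(p[0]+.5)/3.4-.5,100+(p[1]+.5)/3.4-.5),.075) for p in (a,b)]; d=A-B; print(n,A[:2].round(4),B[:2].round(4),"yaw",np.degrees(np.arctan2(-d[0],d[1])).round(2),"len",np.linalg.norm(d).round(4))
yaw=np.radians(-6.9); u=np.array([-np.sin(yaw),np.cos(yaw)])
p=np.array([.4784,.2626])+.008*u
q=down(yaw)
manip.move_pose([*p,.17],q)
manip.servo_line([*p,.0465],vel=.1)
print("f",np.round(manip.current_force(),1))
effector.close(f_grip=45)
print("gap",manip.current_finger_gap(),manip.current_gripper_force())
manip.servo_line([*p,.0765],vel=.06); manip.servo_line([*p,.25],vel=.25)
manip.sleep(.2)
print("gap",manip.current_finger_gap(),"f",np.round(manip.current_force(),1),np.round(manip.current_wrist_torque(),2),manip.current_tool_pos(),manip.current_clock())
for y in (-.45,-.42,-.35): print(manip.solve_ik([.55,y,.1],down(0)))
E
```

```text
LL [ 0.4876 -0.2008] [ 0.4838 -0.2988] yaw -2.22 len 0.0981
LR [ 0.5188 -0.2007] [ 0.5171 -0.2996] yaw -0.98 len 0.0989
RL [ 0.5822 -0.2017] [ 0.5815 -0.3004] yaw -0.41 len 0.0987
RR [ 0.6112 -0.2024] [ 0.6128 -0.3003] yaw 0.96 len 0.0979
f [-0.7  0.5  0.5]
gap 0.03357149988405642 44.86318115377799
gap 0.033903618331681255 f [-0.4 -0.3 -4. ] [-0.1   0.02 -0.01] [0.47841818 0.26994823 0.24816308] 8.2667
[ 0.98760081  0.76125567 -0.52925592  1.47061469  0.42001116  1.02387797
  0.35882785]
[ 0.97434159  0.73547318 -0.5460567   1.52510573  0.42644257  1.00166225
  0.31086646]
[ 0.93293285  0.68144632 -0.58226065  1.63750094  0.43787922  0.95608981
  0.19651418]
```

The grip holds (gap 33.9 mm, load about 3.5 N). The vice is centred at (0.549,-0.2495) with a yaw of about -0.7°. I'll carry the gauge over to the far (-y) side of the housing and look.

```bash
python3 - <<'E'
from h import *
import pickle
q=down(np.radians(-.7))
manip.move_pose([.545,-.15,.27],q)
manip.servo_line([.545,-.385,.23],ori=q,vel=.25); manip.sleep(.2)
t=manip.current_tool_pos(); c=cal("wrist"); im=viewer.get_image("wrist")
pickle.dump((c,im,t),open("C2.pkl","wb"))
print(t,R.from_quat(manip.current_tcp_rot()).as_matrix().round(4).tolist(),manip.current_clock())
cv2.imwrite("pics/w2.png",cv2.resize(im[0:260,220:440,::-1],None,fx=2.3,fy=2.3,interpolation=cv2.INTER_CUBIC))
u=np.array([np.sin(np.radians(.7)),np.cos(np.radians(.7)),0]); g=np.array([t[0],t[1],t[2]+.0188])
print("tip",proj(c,g+.082*u),"handle end",proj(c,g+.042*u),"boss pred",proj(c,[.549,-.249,.149]))
E
```

```text
[ 0.54580281 -0.38322795  0.23069724] [[0.0102, 0.9999, 0.0005], [0.9999, -0.0102, -0.0003], [-0.0003, 0.0005, -1.0]] 11.1833
tip [320.25494128  96.0663956 ] handle end [319.99250624 185.19443171] boss pred [322.16694395  27.61886616]
```

View pics/w2.png

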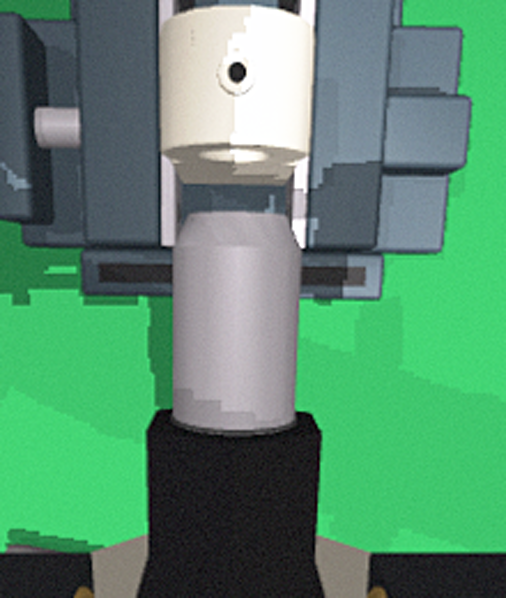

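The boss is at crop (236,72), i.e. image (322.8,31.3). The pin axis is at crop x≈235.5, so 322.4, where 320.2 was predicted, which gives a camera bias of about 1 mm. The bore mouth is at crop (234,154). I'll fit the eye's edges for the yaw.

```bash
python3 - <<'E'
from h import *
import pickle
C=pickle.load(open("C.pkl","rb")); c2,im2,t=pickle.load(open("C2.pkl","rb"))
def edges(im,rows,x0,x1,f,thr):
    o=[]
    for r in rows:
        s=cv2.GaussianBlur(im,(3,3),0)[r].astype(float)
        v=f(s)[x0:x1]>thr; k=np.flatnonzero(v)
        o.append((r,x0+k[0],x0+k[-1]))
    return np.array(o,float)
# eye: cream (r-b>12 & bright)
crm=lambda s: (s[:,0]-s[:,2])*(s[:,0]>120)
for n,c,im,rows,x0,x1 in [("far",C["house"],C["houseim"],range(172,196),295,365),("near",c2,im2,range(10,60),280,365)]:
    e=edges(im,rows,x0,x1,crm,8)
    P=np.array([(plane(c,(a,r),.12)+plane(c,(b,r),.12))[:2]/2 for r,a,b in e]); W=np.array([b-a for r,a,b in e])
    k=np.polyfit(P[:,1],P[:,0],1); print(n,"width px",W.min(),W.max(),"yaw",-np.degrees(np.arctan(k[0])).round(2),"x at y=-.25",np.polyval(k,-.25).round(4))
# pin in near
g=lambda s:(np.abs(s-s.mean(1,keepdims=True)).max(1)<18)*(s.min(1)>95)*1.
e=edges(im2,range(120,170),285,360,g,.5)
z=t[2]+.0188
P=np.array([(plane(c2,(a,r),z)+plane(c2,(b,r),z))[:2]/2 for r,a,b in e]); k=np.polyfit(P[:,1],P[:,0],1)
print("pin yaw",-np.degrees(np.arctan(k[0])),"x mean",P.mean(0),"tcp",t,np.unique(e[:,2]-e[:,1],return_counts=True))
print("boss near",plane(c2,(322.8,31.3),.149))
E
```

```text
far width px 42.0 44.0 yaw -1.93 x at y=-.25 0.5495
near width px 64.0 66.0 yaw -1.6 x at y=-.25 0.5494
pin yaw -2.0708318026900026 x mean [ 0.54746143 -0.32227183] tcp [ 0.54580281 -0.38322795  0.23069724] (array([51., 52., 53., 54., 55., 59.]), array([ 5, 29, 10,  2,  3,  1]))
boss near [ 0.5494352 -0.2513547  0.149    ]
```

```bash
cat >> h.py <<'E'
def goto(p,q,vel=.15,n=2):
    "line to p, then trim the steady error"
    tgt=np.array(p,float)
    for i in range(n):
        manip.servo_line(tgt,ori=q,vel=vel if i==0 else .02); manip.sleep(.15)
        err=np.array(p)-manip.current_tool_pos()
        if np.linalg.norm(err)<4e-4: break
        tgt=tgt+err
    return tgt
def push(tgt,q,d,dist,f0,fmax,step=.004,vel=.03,gain=1e-4,dead=2.):
    "advance along d, yielding sideways to contact, until the axial reaction passes fmax"
    s=0; tgt=np.array(tgt,float)
    while s<dist:
        h=min(step,dist-s); s+=h; tgt=tgt+h*d
        manip.servo_line(tgt,ori=q,vel=vel)
        f=np.array(manip.current_force())-f0; ax=-f@d; lat=f+ax*d
        if np.linalg.norm(lat)>dead: tgt=tgt+np.clip(gain*lat,-5e-4,5e-4)
        print(f"s={s*1e3:.1f} tcp={np.round(np.array(manip.current_tool_pos())*1e3,1)} ax={ax:.1f} lat={np.round(lat,1)} T={np.round(manip.current_wrist_torque(),2)}")
        if ax>fmax: break
    return tgt,ax,s
E
python3 - <<'E'
from h import *
yaw=np.radians(-.8); q=down(yaw); u=np.array([-np.sin(yaw),np.cos(yaw),0])
b=np.array([.5484,-.250,.118-.0188])
p=b+u*(-.020-.082-.028)
manip.servo_line([p[0],p[1],.2],ori=q,vel=.1)
t=goto(p,q,.12); print("tcp",manip.current_tool_pos(),"want",p)
f0=np.array(manip.current_force()); print(f0)
t,ax,s=push(t,q,u,.030+.008,f0,10)
np.savez("ins.npz",t=t,f0=f0,q=q,u=u); print(manip.current_clock(),manip.current_finger_gap())
for n in("wrist","side","scene"): cv2.imwrite(f"pics/i_{n}.png",viewer.get_image(n)[:,:,::-1])
E
```

```text
tcp [ 0.54583493 -0.37963335  0.09806081] want [ 0.54658492 -0.37998733  0.0992    ]
[-0.17505973  0.77099722 -3.86163787]
s=4.0 tcp=[ 547.  -375.4   99.3] ax=0.8 lat=[ 0.4 -0.  -0.5] T=[-0.08  0.    0.02]
s=8.0 tcp=[ 546.8 -371.5   99.1] ax=0.5 lat=[ 0.5 -0.   0.1] T=[0.   0.04 0.03]
s=12.0 tcp=[ 546.9 -367.5   99.2] ax=0.2 lat=[ 0.1 -0.  -0.2] T=[-0.05  0.04  0.04]
s=16.0 tcp=[ 547.  -363.5   99.2] ax=1.2 lat=[ 0.6 -0.   0.7] T=[-0.03 -0.01 -0.01]
s=20.0 tcp=[ 547.  -359.5   99.1] ax=1.0 lat=[ 0.1 -0.  -0.6] T=[-0.05  0.01  0.01]
s=24.0 tcp=[ 547.1 -355.5   99.2] ax=0.6 lat=[ 1.  -0.   0.1] T=[-0.02  0.01 -0.  ]
s=28.0 tcp=[ 547.2 -351.5   99.2] ax=0.8 lat=[ 0.3 -0.  -0.1] T=[-0.02  0.02 -0.01]
s=32.0 tcp=[ 546.9 -347.4   99.2] ax=0.3 lat=[-0.3  0.   0.3] T=[0.23 0.25 0.08]
s=36.0 tcp=[ 547.  -343.7   99.2] ax=1.0 lat=[-1.6  0.   1.3] T=[0.15 0.33 0.15]
s=38.0 tcp=[ 547.  -341.8   99.3] ax=0.4 lat=[-1.6  0.   0.8] T=[0.05 0.3  0.06]
15.9833 0.03372616378906144
```

The go end has entered with only light contact, so I'll continue to home.

```bash
python3 - <<'E'
from h import *
d=np.load("ins.npz"); t,f0,q,u=[d[k] for k in("t","f0","q","u")]
t,ax,s=push(t,q,u,.037,f0,12,step=.003,vel=.03,gain=1.5e-4,dead=1.)
manip.sleep(.3); f=manip.current_force()-f0; print("hold",np.round(f,1),manip.current_tool_pos(),manip.current_finger_gap(),manip.current_clock())
np.savez("ins.npz",t=t,f0=f0,q=q,u=u)
A=viewer.get_image("wrist")[0:240,200:460,::-1]; B=viewer.get_image("side")[120:200,280:380,::-1]
A=cv2.resize(A,(400,369)); B=cv2.resize(B,(400,320))
cv2.imwrite("pics/home.png",np.hstack([A,cv2.copyMakeBorder(B,0,49,0,0,0)]))
E
```

```text
s=3.0 tcp=[ 547.1 -338.5   99.3] ax=1.0 lat=[-0.9  0.   2.1] T=[0.02 0.25 0.13]
s=6.0 tcp=[ 547.3 -335.1   99.6] ax=0.9 lat=[ 0.2 -0.   1. ] T=[0.08 0.05 0.04]
s=9.0 tcp=[ 547.2 -332.4   99.7] ax=1.1 lat=[ 0.6 -0.  -0.7] T=[0.01 0.06 0.04]
s=12.0 tcp=[ 547.2 -329.5   99.7] ax=0.6 lat=[ 0.3 -0.  -0.4] T=[-0.02 -0.02  0.03]
s=15.0 tcp=[ 547.2 -326.5   99.7] ax=0.5 lat=[-0.2  0.  -0.9] T=[-0.03 -0.   -0.05]
s=18.0 tcp=[ 547.2 -323.6   99.8] ax=0.9 lat=[-0.2  0.  -0.8] T=[-0.02  0.03  0.02]
s=21.0 tcp=[ 547.3 -320.6   99.7] ax=-0.3 lat=[ 0.4 -0.   0.5] T=[-0.04 -0.    0.05]
s=24.0 tcp=[ 547.3 -317.5   99.8] ax=0.8 lat=[ 0.5 -0.  -0.4] T=[-0.05  0.04  0.05]
s=27.0 tcp=[ 547.3 -314.7   99.8] ax=0.9 lat=[ 0.6 -0.  -0.1] T=[-0.02 -0.01 -0.03]
s=30.0 tcp=[ 547.2 -314.4   99.9] ax=6.1 lat=[ 1.5 -0.  -1.8] T=[-1.14 -0.17  0.02]
s=33.0 tcp=[ 547.1 -314.5  100. ] ax=11.1 lat=[ 0.4 -0.  -0.8] T=[-2.16 -0.11  0.05]
s=36.0 tcp=[ 547.  -314.5  100.2] ax=16.0 lat=[ 2.5 -0.  -3.8] T=[-3.29 -0.25  0.08]
hold [  1.4 -16.6  -2.9] [ 0.54706184 -0.31449525  0.1001962 ] 0.03364402371156951 19.4333
```

View pics/home.png

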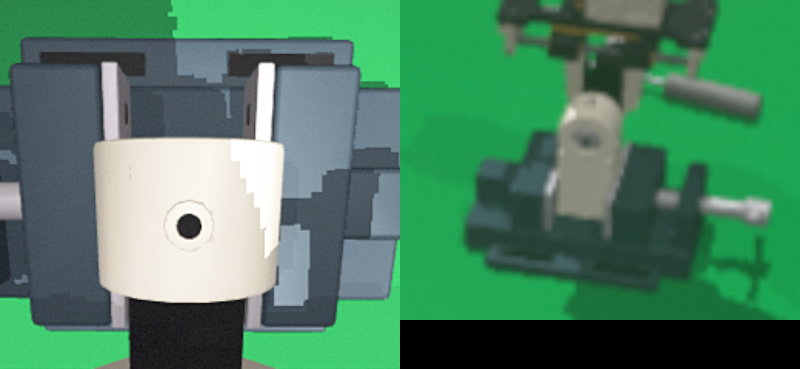

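Home is confirmed: the handle's end bears on the housing face, the stop is at y=-0.3145 with a firm axial rise of 16 N, and the pin's end shows in the far mouth. Next I withdraw, lift over, and offer the no-go end to the +y mouth.

```bash
python3 - <<'E'
from h import *
d=np.load("ins.npz"); q,u=d["q"],d["u"]
h=np.array([.5472,-.3145,.0998]); 
manip.servo_line(h-.004*u,ori=q,vel=.05)
manip.servo_line(h-.048*u,ori=q,vel=.08); print("out f",np.round(manip.current_force()-d["f0"],1))
manip.servo_line(h-.075*u,ori=q,vel=.1)
e=h-.075*u; e[2]=.235; manip.servo_line(e,ori=q,vel=.2)
e=h+.185*u; e[2]=.235; manip.servo_line(e,ori=q,vel=.25)
p=h+.185*u; t=goto(p,q,.15); print("tcp",manip.current_tool_pos(),"want",p)
f0=np.array(manip.current_force()); print(f0,manip.current_finger_gap())
t,ax,s=push(t,q,-u,.034,f0,5,step=.002,vel=.025,gain=0)
manip.sleep(.6); print("hold",np.round(manip.current_force()-f0,1),manip.current_tool_pos(),manip.current_clock())
np.savez("ng.npz",t=t,f0=f0,q=q,u=u)
a=viewer.get_image("side")[100:220,250:410,::-1]; b=viewer.get_image("scene")[190:310,190:330,::-1]
cv2.imwrite("pics/ng.png",np.hstack([cv2.resize(a,(400,300),interpolation=2),cv2.resize(b,(350,300),interpolation=2)]))
E
```

```text
out f [-0.2 -0.7  0. ]
tcp [ 0.54888839 -0.1293444   0.09872467] want [ 0.549783   -0.12951803  0.0998    ]
[ 0.42278787 -0.58983153 -4.47720554] 0.03363160360898914
s=2.0 tcp=[ 549.9 -131.8   99.8] ax=0.8 lat=[-0.6  0.  -0.2] T=[-0.03  0.04 -0.01]
s=4.0 tcp=[ 549.6 -133.8   99.7] ax=1.0 lat=[-0.3  0.   0.6] T=[0.06 0.05 0.04]
s=6.0 tcp=[ 549.6 -135.7   99.7] ax=1.0 lat=[-0.4  0.   0.2] T=[-0.02 -0.04  0.01]
s=8.0 tcp=[ 549.7 -137.7   99.7] ax=0.8 lat=[-0.7  0.   0.1] T=[0.01 0.02 0.03]
s=10.0 tcp=[ 549.6 -139.7   99.7] ax=0.3 lat=[-1.   0.   0.2] T=[-0.01  0.    0.03]
s=12.0 tcp=[ 549.5 -141.7   99.7] ax=1.2 lat=[-0.4  0.   1.5] T=[ 0.    0.   -0.02]
s=14.0 tcp=[ 549.5 -143.7   99.7] ax=1.2 lat=[-0.8  0.  -0.1] T=[-0.01 -0.01 -0.  ]
s=16.0 tcp=[ 549.5 -145.7   99.7] ax=0.6 lat=[-0.7  0.  -0.2] T=[ 0.03  0.02 -0.01]
s=18.0 tcp=[ 549.5 -147.7   99.7] ax=0.5 lat=[-1.6  0.   0.6] T=[-0.01  0.01 -0.  ]
s=20.0 tcp=[ 549.5 -149.7   99.7] ax=0.9 lat=[-0.2  0.   0. ] T=[-0.04  0.01  0.02]
s=22.0 tcp=[ 549.4 -151.7   99.7] ax=0.4 lat=[-0.3  0.   0.8] T=[-0.    0.    0.03]
s=24.0 tcp=[ 549.4 -153.7   99.7] ax=1.2 lat=[-0.4  0.   0.3] T=[-0.01  0.03  0.02]
s=26.0 tcp=[ 549.4 -154.4   99.7] ax=3.9 lat=[ 0.2 -0.   1.5] T=[ 0.74 -0.03 -0.02]
s=28.0 tcp=[ 549.4 -154.4   99.7] ax=8.6 lat=[-1.3  0.   2.4] T=[ 1.52  0.13 -0.09]
hold [-1.7  7.8  2.4] [ 0.54942911 -0.15438729  0.09972644] 28.7667
```

View pics/ng.png

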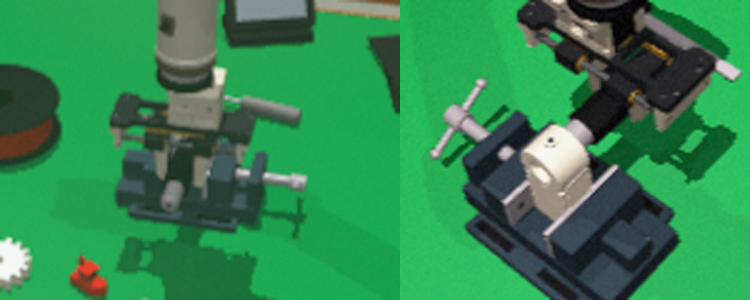

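The no-go end bears squarely on the face. Total travel between contacts was 160.1 mm against 160 expected, so it did not enter; the press was about 8 N. Now I return it to its notches.

```bash
python3 - <<'E'
from h import *
d=np.load("ng.npz"); q,u,t=d["q"],d["u"],d["t"]
manip.servo_line(t+.04*u,ori=q,vel=.08)
e=t+.05*u; e[2]=.25; manip.servo_line(e,ori=q,vel=.2)
yaw=np.radians(-6.9); q2=down(yaw); v=np.array([-np.sin(yaw),np.cos(yaw)]); p=np.array([.4784,.2626])+.008*v
manip.move_pose([*p,.2],q2)
t=goto([*p,.085],q2,.12,3); print("tcp",manip.current_tool_pos(),"want",p)
f0=np.array(manip.current_force())
dn=np.array([0,0,-1.])
t,ax,s=push(t,q2,dn,.029,f0,99,step=.029,vel=.06,gain=0)
t,ax,s=push(t,q2,dn,.014,f0,4,step=.002,vel=.03,gain=2e-4,dead=1.5)
np.savez("pl.npz",t=t,f0=f0,q=q2,p=p); print(manip.current_clock())
cv2.imwrite("pics/pl.png",cv2.resize(viewer.get_image("side")[225:325,240:400,::-1],(800,500),interpolation=2))
E
```

```text
tcp [0.47929141 0.27054776 0.08489105] want [0.47936109 0.27054206]
s=29.0 tcp=[479.1 270.7  55.7] ax=-1.8 lat=[0.6 1.2 0. ] T=[-0.04 -0.01  0.01]
s=2.0 tcp=[479.5 270.6  54.1] ax=-1.5 lat=[ 0.6 -0.4  0. ] T=[ 0.05  0.09 -0.01]
s=4.0 tcp=[479.3 270.4  51.9] ax=-0.1 lat=[-0.1  0.2  0. ] T=[-0.03  0.04  0.02]
s=6.0 tcp=[479.2 270.5  49.8] ax=-0.1 lat=[1.3 0.6 0. ] T=[-0.01  0.04 -0.02]
s=8.0 tcp=[479.2 270.5  47.7] ax=-0.4 lat=[-0.   0.5  0. ] T=[ 0.01 -0.02 -0.01]
s=10.0 tcp=[479.6 270.8  46.7] ax=8.6 lat=[-1.8 -1.4  0. ] T=[-0.38  0.48 -0.05]
35.8
```

View pics/pl.png

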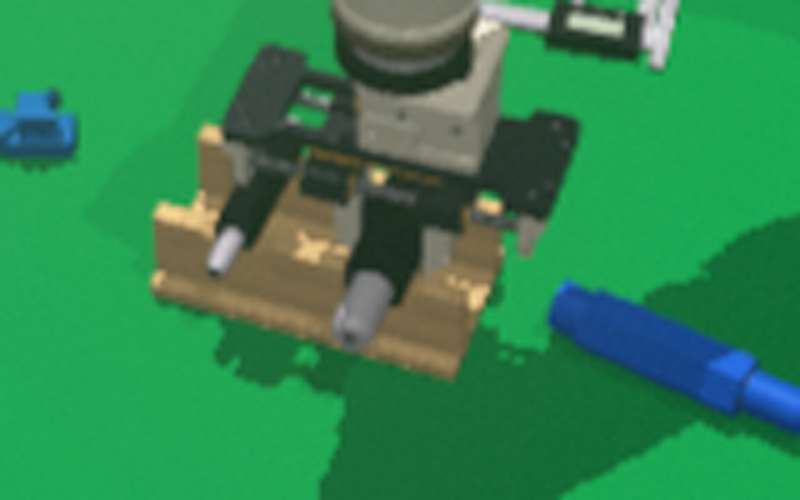

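It is seated in its notches, with contact at TCP z=46.7 mm against 46.2 expected. I'll release, retreat and check.

```bash
python3 - <<'E'
from h import *
d=np.load("pl.npz"); t,q=d["t"],d["q"]
effector.open_jaws(); manip.sleep(.1)
p=np.array(manip.current_tool_pos()); print(p,np.round(manip.current_force(),1))
manip.servo_line([p[0],p[1],.17],ori=q,vel=.12)
manip.move_pose([.49,.22,.28],down(0)); manip.sleep(.3)
c=cal("wrist"); I=viewer.get_image("wrist"); im=I.astype(int)
m=np.zeros(im.shape[:2],np.uint8); m[90:195,275:345]=(im[90:195,275:345].max(2)<55)*255
m=cv2.morphologyEx(m,cv2.MORPH_OPEN,np.ones((5,5)))
r=cv2.minAreaRect(max(cv2.findContours(m,0,1)[0],key=cv2.contourArea)); print(r,plane(c,r[0],.065),manip.current_clock())
cv2.imwrite("pics/end.png",cv2.resize(I[40:230,220:460,::-1],(720,570),interpolation=2))
E
```

```text
[0.47929229 0.27054012 0.04590931] [-0.2  0.5 -0.5]
((311.56964111328125, 140.47479248046875), (28.854293823242188, 86.46355438232422), 6.654425621032715) [0.47906917 0.26537813 0.065     ] 39.0833
```

View pics/end.png

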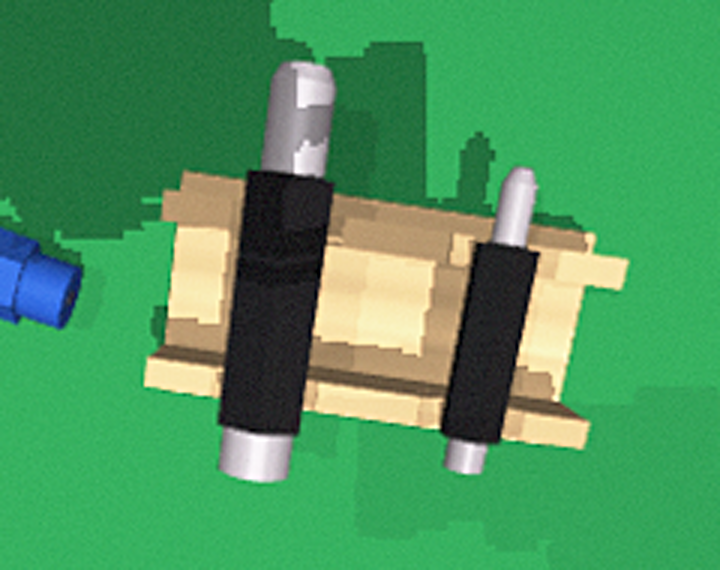

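The gauge lies in its own notches, within about 2.5 mm along its axis of where it started. Its handle is at crop (275,300), and the small gauge at (490,340) is undisturbed. Handing in.

```bash
python3 -c "
from bench import manip
print(manip.hand_in())"
```

```text
the job is handed in; nothing more can be done
None
```

The bore passed: the larger gauge's go end went fully home and came out freely, its no-go end stopped at the mouth under about 8 N, and the gauge is back in its own rack notches; I handed the job in at about 39 s.

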